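# Fit and tighten the second T-bolt clamp on an amplifier's mounting plate

## Robot

A 6-joint arm with a two-finger parallel gripper is mounted at the origin on a cart in front of the work surface, level with it; the furniture and walls round the work are solid. World frame = base frame: x ahead of the robot, y to its left, z up, the work surface at z = 0. Lengths are in mm, angles in rad, forces in N, time in s.
With the tool pointing down it reaches from about 200 to 875 mm from the base axis. Payload 3.4 kg.
Tool frame: the origin (TCP) lies at the very end of the fingers, on their centre line; the grasp point (between the pads) lies 19 mm behind it (grip_point_offset is the distance from the TCP to the grasp point, in mm); z points along the fingers, y is the line along which they close (so a half turn about z gives the same grasp; the last joint's range is limited). The gripper opens to 94 mm and grips with 3 to 60 N. Pads are 16 mm wide; open, the fingers measure 119 mm over their backs; the gripper's body (75 mm by 177 mm) begins 78 mm behind the grasp point.
Start: joints at [1.173, 0.276, 1.505, -0, 1.361, -0.121], TCP at [157.152, 553.144, 205.493] pointing down, gripper open.
Joint ranges: [-2.89, 2.89], [-0.75, 2.08], [0.22, 2.7], [-1.18, 4.32], [0.11, 2.71], [-2.7, 2.7]. Speed limits (rad/s): [2.57, 2.57, 3.14, 3.14, 3.14, 3.14].

## Interface

Orientations are given as a 3x3 rotation matrix whose columns are the frame's x, y, z axes.
In Python, from rig import * gives the robot as it stands.
- The arm moves only by the tool carry_out, never from a script. Its argument "motion" is a list that holds one entry, the list of rows, each a list of 4 numbers: the shift along the tool's x, y, z in cm, then the turn about the tool's z in degrees. A call has 1 to 12 rows; each row shifts and turns the commanded pose from where the row before left it, along the tool's axes as they then stand; what a row does not reach is not made up. A row lasts 1/8 s, in which the tool goes at most 62.5 mm and 10.7 degrees, less where a joint would pass 70% of its speed; a pose out of reach is approached as far as the arm can. A call is refused whole if a number of a shift passes 6.25 or a number of a turn 10.7, either way. A call with a gripper value outside its range is refused whole. "fingers" is the opening, from 0 (shut) to 1 (fully open), set as the call begins (left out, the last holds). The fingers move at their own pace and stop on an object; "force" is the grip in N (left out, the last holds). Time passes only in rows, so rows that do not move let the fingers close. It gives the time, the measured TCP pose, the force, the opening and the grip force at its end, in the units of the state.
- get_state(): the state, without advancing time (a new reading comes with each control period).
- read_camera(name): name is "scene" or "top" or "wrist"; returns the picture (400x640x3 uint8, red, green, blue); there is no depth.
- camera_model(name): a dict with "fx", "fy", "cx", "cy" (pixels), "k1" (the pictures are not rectified: a ray, as slopes to the right and down, at radius r is drawn at 1 + k1 r^2 times it, then the intrinsics apply), "world_from_camera" (4x4, takes a point from camera to world coordinates). Camera axes: x right, y up, looking along -z (the intrinsics and any distortion apply to the point x, -y, -z); pixel columns grow to the right and rows downward; lengths in mm; the calibration is good to about 2 mm. A picture is of the moment at which its call begins: read the wrist's pose just before it. camera_model takes no time and is no camera call; for the wrist camera it gives the pose at the moment of the call.
- hand_in(): hands the job in; it is judged then, once.
The state is a dict: "time_s": time; "qpos": joint angles; "joint_velocities": joint speeds; "effort": joint torques, N m; "eef_pos": TCP position; "orientation": TCP orientation; "ft_force": force on the tool from outside, world axes, zero at the start; "ft_torque": the same for the moment, N m; "width": finger opening in mm; "grip_force": force on a finger pad.
Only numpy, scipy, OpenCV 4.12 (cv2) and the standard library are available. Lean on these libraries where they do the work, as an engineer would, in place of code of your own. Each camera call takes 0.05 s, during which the arm holds its last target. There are 200 camera calls.

## Task

Clamp down the free end of the amplifier's mounting plate: lift the T-bolt with the bar-shaped knob out of the outer slot where it is parked, lower its head into the middle slot, slide it fully home into the mounting plate's open notch, then turn the knob clockwise (seen from above) until the head stands square across the slot and the knob is tight. Leave the short spare T-bolt where it stands and do not bump the circuit board.

Things in the scene. Friction and masses are not known exactly. Their poses are not given: they have to be found in the camera images.
- slot_plate: Fixed aluminium T-slot plate, 150 (x) x 360 (y) x 28.5 mm high; origin: centre of its underside, on the bench. Three slots run along its y at x = -50, 0, +50 mm, open at both ends. Slot mouth 19 mm wide and 11 mm deep; below it a cavity 33 mm wide and 11.5 mm high, floor 6 mm above the bench. Its -y end, to the robot's left, is bare but for two parked T-bolts.
- mount_plate: Fixed steel plate 8 mm thick on the T-slot plate, axes parallel to it; origin: centre of its underside. Body 122 x 84 mm carries the board; over the middle slot a 46 mm wide ear at each end. The +y ear is already clamped. The -y ear is free: it ends at y = -111 mm with an open notch 16 mm wide, 26 mm deep, prong tips rounded. Its top is 36.5 mm above the bench.
- amp_board: Green amplifier circuit board on four standoffs on the mounting plate, 75 (its x, which points along the slots) x 113 x 44 mm; origin: centre of its underside. Its top is 81 mm above the bench; its nearest edge is 55 mm from notch_home. Not to be bumped.
- notch_home (a point): Point on the mounting plate's top face at the inner end of the free notch, on the middle slot's centre line: the bolt's shank axis passes here when slid fully home (along the slot plate's +y). Here the shank is 2 mm short of touching the notch's inner end. Axes as mounting plate.
- tbolt: Loose T-bolt unit, 0.2 kg; origin: centre of the head's underside, z up the shank. Steel head 32 (x) x 16 (y) x 10 mm, passes a slot mouth only with its x along the slot; two opposite corners rounded, so down in a slot it turns clockwise (from above) a quarter turn, then stops square. Shank 12 mm thick. Washer 38 mm across, underside at z = 32 mm: 1.5 mm above the ear when the head stands on the slot floor.
- knob_grip (a point): Grip point of the T-bolt's knob: centre of a black bar 60 (its x) x 14 (its y) x 22 mm tall (11 mm up and down from here), on the shank axis, 60 mm above the bolt's origin at first. Pinch the 14 mm faces from above. The bar starts parallel to the head's long side. It stands on a round hub; washer top 24 mm below this point.
- tbolt_knob (a joint): Turn of the knob on the bolt, rad, 0 at the start, + clockwise from above; range -1 to 5. Thread drag 0.1 N m: a knob turned in the slot first takes the bolt round with it until the head stops square; only then it runs down the thread, 10 mm a turn (washer down, then head up against the slot lips): 3 mm of play, so about 1.9 rad until it grips, then about 0.5 rad more until tight. Stays where left.
- spare_tbolt: Short spare T-bolt, same head, dark steel, hex nut instead of a knob, top 56 mm above its origin at the underside of the head. Loose, parked in the other outer slot; to be left alone.
Things that resemble listed ones, but are neither listed nor needed, are in the scene too. What is shaped like the tbolt but yellow is not meant.

How it is judged:
By the outcome, as a careful person would: the job done as asked, in the order asked, and still so for the second after the job is handed in, with the robot touching nothing.
It also fails if it takes over 70 s, if anything falls off the work surface, if the arm or the gripper's body presses on something with over 40 N, if the wrist force passes 120 N, or if a joint passes its speed limit or range.

## Working session

There is one attempt and no reset: what is moved stays moved. The work goes in short steps, Python scripts to look and compute and a tool call to move; the robot and the scene stay as the last step left them, time stands still between calls to the robot, and variables do not carry over. Pictures are saved under pics/ and viewed, at most 11 in all, crops included, and the job is handed in when it is done.

Besides the shell and the picture viewer there is one more tool, called after "Request:" as name(argument=value, ...) on one line, values as JSON. carry_out: Moves the arm, as the interface text tells. Its arguments: {"type":"object","properties":{"motion":{"type":"array","items":{"type":"array","items":{"type":"array","items":{"type":"number"}}}},"fingers":{"type":"number"},"force":{"type":"number"}},"required":["motion"]}

```bash
mkdir -p pics
cat > h.py <<'E'
from rig import *
import numpy as np, cv2
def ray(m,u,v):
    x,y=(u-m["cx"])/m["fx"],(v-m["cy"])/m["fy"]; a,b=x,y
    for _ in range(20):
        f=1+m["k1"]*(a*a+b*b); a,b=x/f,y/f
    T=np.array(m["world_from_camera"]); return T[:3,3],T[:3,:3]@np.array([a,-b,-1])
def at(m,u,v,z):
    o,d=ray(m,u,v); return o+d*(z-o[2])/d[2]
def proj(m,p):
    T=np.linalg.inv(np.array(m["world_from_camera"])); q=T[:3,:3]@np.array(p)+T[:3,3]
    a,b=q[0]/-q[2],-q[1]/-q[2]; f=1+m["k1"]*(a*a+b*b)
    return m["cx"]+m["fx"]*a*f,m["cy"]+m["fy"]*b*f
def snap(n,fn):
    m=camera_model(n); im=read_camera(n); np.save("pics/"+fn+".npy",im)
    cv2.imwrite("pics/"+fn+".png",im[:,:,::-1]); return m,im
E
python3 - <<'E'
from h import *
for n in("top","scene"):
    m,_=snap(n,n+"1"); print(n,{k:(np.round(v,3).tolist() if k[0]=='w' else v) for k,v in m.items()})
s=get_state();print(s["time_s"],s["eef_pos"],s["orientation"],s["width"])
E
```

```text
top {'fx': 401.5227421632059, 'fy': 401.5227421632059, 'cx': 316.6234902102845, 'cy': 197.97938811249423, 'k1': -0.0693044031114933, 'world_from_camera': [[0.192, 0.962, -0.194, 308.52], [-0.981, 0.187, -0.044, 37.742], [-0.006, 0.199, 0.98, 926.212], [0.0, 0.0, 0.0, 1.0]]}
scene {'fx': 521.0046332928005, 'fy': 521.0046332928005, 'cx': 312.74915916698177, 'cy': 195.56077289049767, 'k1': 0.006630446877924065, 'world_from_camera': [[0.705, 0.382, -0.598, -68.953], [-0.709, 0.351, -0.611, -494.9], [-0.023, 0.855, 0.518, 533.938], [0.0, 0.0, 0.0, 1.0]]}
0.1 [156.91816568 552.6473236  204.71706601] [[-9.61944883e-01  2.73242788e-01 -6.48301395e-04]
 [ 2.73243466e-01  9.61943792e-01 -1.46633499e-03]
 [ 2.22964042e-04 -1.58767756e-03 -9.99998715e-01]] 93.95838054721992
```

View pics/top1.png

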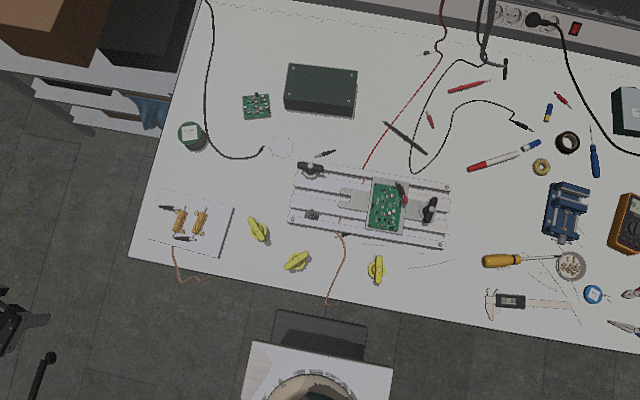

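View pics/scene1.png

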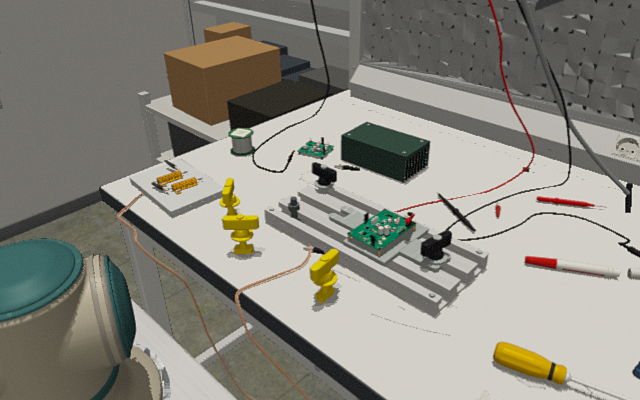

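The top view shows the black knob at about (311,168) on the far slot, the spare at (311,215), the board at (386,205) and the free ear at about (345,198). The scene view agrees. Next I'll zoom the top view.

Run:
```python
from h import *
im=cv2.imread("pics/top1.png")[150:255,280:460]
cv2.imwrite("pics/c1.png",cv2.resize(im,None,fx=4.4,fy=4.4,interpolation=cv2.INTER_CUBIC))
```

```text
(no output)
```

View pics/c1.png

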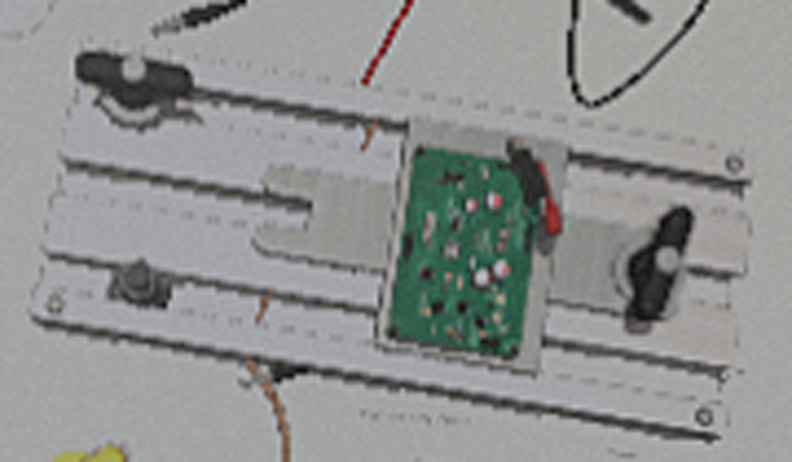

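Run:
```python
from h import *
m=camera_model("top"); P=lambda x,y,z:np.round(at(m,280+(x+.5)/4.4-.5,150+(y+.5)/4.4-.5,z),1)
for n,x,y,z in [("bl",33,316,28.5),("br",718,438,28.5),("tr",752,186,28.5),("knobL",77,66,77),("knobR",192,80,77),("cap",133,68,77),("tipU",266,172,36.5),("tipL",255,241,36.5),("inner",310,210,36.5),("spare",140,272,60),("boardTL",415,148,50),("boardBL",388,338,50)]:
    print(n,P(x,y,z))
```

```text
bl [420.3 133.3  28.5]
br [ 425.1 -221.2   28.5]
tr [ 558.8 -221.5   28.5]
knobL [541.7 132.5  77. ]
knobR [545.5  74.8  77. ]
cap [546.  104.8  77. ]
tipU [515.7  29.7  36.5]
tipL [479.   28.7  36.5]
inner [500.3   3.9  36.5]
spare [448.2  82.2  60. ]
boardTL [539.4 -42.5  50. ]
boardBL [440.6 -45.3  50. ]
```

Request:
carry_out(motion=[[[-4.1,-2.7,0,0],[-4.1,-2.7,0,0],[-4.1,-2.7,0,0],[-4.1,-2.7,0,0],[-4.1,-2.7,0,0],[-4.1,-2.7,0,0],[-4.1,-2.7,0,0],[-4.1,-2.7,0,0],[-4.1,-2.7,0,0],[-4.1,-2.7,0,0],[-4.1,-2.7,0,0],[-4.1,-2.7,0,0]]])

```text
time_s: 1.6
eef_pos: [542.5, 105.7, 205.1]
orientation: [[-0.962, 0.273, -0.001], [0.273, 0.962, 0.0], [0.001, 0.0, -1.0]]
ft_force: [0.5, 1.0, -1.1]
width: 93.8
grip_force: 0.0
```

Request:
carry_out(motion=[[[0,0,0,7.3],[0,0,0,7.3],[0,0,0,7.3],[0,0,0,7.3],[0,0,0,7.3],[0,0,0,7.3],[0,0,0,7.3],[0,0,0,7.3],[0,0,0,7.4],[0,0,0,7.4],[0,0,0,0],[0,0,0,0]]])

```text
time_s: 3.1
eef_pos: [541.7, 107.0, 205.2]
orientation: [[-0.018, 1.0, -0.001], [1.0, 0.018, 0.0], [0.0, -0.001, -1.0]]
ft_force: [-0.5, -0.1, -0.2]
width: 93.9
grip_force: 0.0
```

Run:
```python
from h import *
m,_=snap("wrist","w1");s=get_state()
print(s["time_s"],s["eef_pos"],np.round(s["orientation"],3),s["qpos"]);print(m["fx"],m["k1"],np.round(m["world_from_camera"],3))
```

```text
3.15 [541.76902234 107.02048432 205.29802688] [[-0.018  1.    -0.   ]
 [ 1.     0.018  0.   ]
 [ 0.    -0.    -1.   ]] [6.89647126e-02 2.41929462e-01 1.55311365e+00 8.60468147e-05
 1.34688371e+00 5.10829035e-02]
331.5985767293199 -0.0656585129278788 [[ 1.00000e+00 -1.70000e-02 -4.00000e-03  5.40821e+02]
 [ 1.80000e-02  9.63000e-01  2.69000e-01  1.86258e+02]
 [-0.00000e+00 -2.69000e-01  9.63000e-01  3.85664e+02]
 [ 0.00000e+00  0.00000e+00  0.00000e+00  1.00000e+00]]
```

View pics/w1.png

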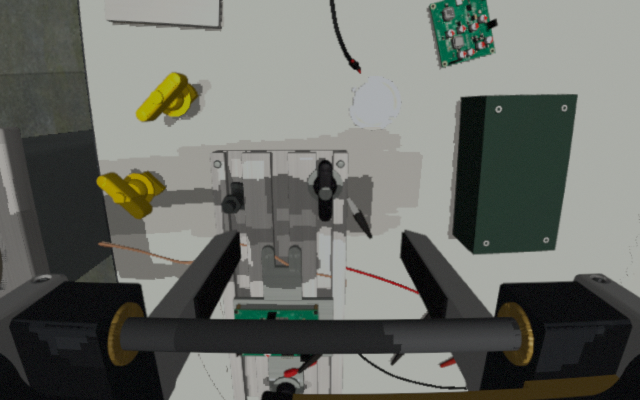

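The wrist view shows the knob bar from about (325,162) to (325,218), the notch at about (282,255), and the plate's left and right edges at columns 213 and 347.

Run:
```python
from h import *
im=cv2.imread("pics/w1.png")[140:305,205:365]
cv2.imwrite("pics/c2.png",cv2.resize(im,None,fx=3.6,fy=3.6,interpolation=cv2.INTER_CUBIC))
```

```text
(no output)
```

View pics/c2.png

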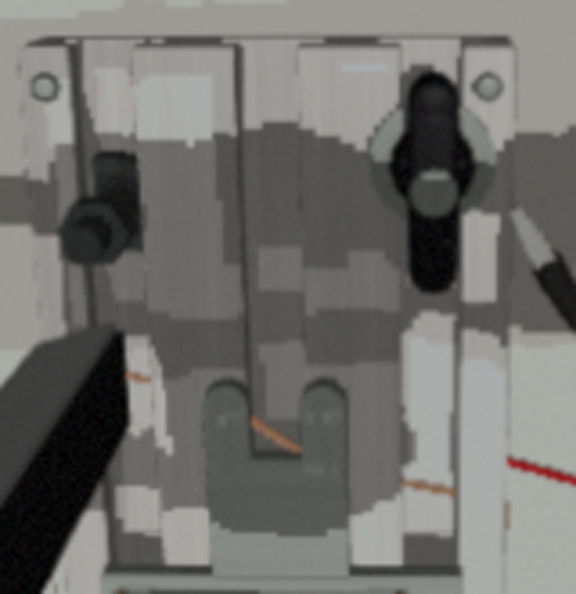

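Run:
```python
from h import *
T=np.array([[ 1,-.017,-.004,540.821],[.018,.963,.269,186.258],[0,-.269,.963,385.664],[0,0,0,1]])
m=camera_model("wrist"); P=lambda x,y,z:np.round(at(m,205+(x+.5)/3.6-.5,140+(y+.5)/3.6-.5,z),1)
for n,x,y,z in [("barTop",432,74,77),("barBot",432,291,77),("barL",410,240,77),("barR",456,240,77),("cap",434,193,85),("slotL100",243,100,28.5),("slotR100",299,100,28.5),("bslotL60",401,60,28.5),("bslotR60",462,60,28.5),("bslotL350",402,350,28.5),("bslotR350",460,350,28.5),("earL",207,480,36.5),("earR",347,480,36.5),("notchL",252,430,36.5),("notchR",302,430,36.5),("inner",276,455,36.5),("tipL",228,380,36.5),("tipR",323,380,36.5),("plTL",25,42,28.5),("plTR",513,42,28.5),("plTRlow",505,560,28.5)]:
    print(n,P(x,y,z))
```

```text
barTop [545.8 137.2  77. ]
barBot [547.   77.4  77. ]
barL [540.8  91.9  77. ]
barR [553.2  92.1  77. ]
cap [546.8 107.3  85. ]
slotL100 [489.4 120.6  28.5]
slotR100 [506.4 120.9  28.5]
bslotL60 [537.2 133.5  28.5]
bslotR60 [555.5 133.9  28.5]
bslotL350 [538.8  40.1  28.5]
bslotR350 [557.4  40.4  28.5]
earL [475.9  -3.4  36.5]
earR [521.6  -2.5  36.5]
notchL [491.   14.8  36.5]
notchR [507.1  15.1  36.5]
inner [498.6   6.1  36.5]
tipL [483.8  32.1  36.5]
tipR [513.9  32.7  36.5]
plTL [423.7 137.4  28.5]
plTR [570.6 139.6  28.5]
plTRlow [574.9 -36.3  28.5]
```

Sizes check out: ear 46 mm, notch 16 mm, bar 60 mm. I'll descend now.

Request:
carry_out(motion=[[[0,0.47,1.6,0],[0,0,1.6,0],[0,0,1.6,0],[0,0,1.6,0],[0,0,1.6,0],[0,0,1.6,0],[0,0,1.6,0],[0,0,1.6,0],[0,0,1.5,0],[0,0,1.5,0],[0,0,0,0]]], fingers=0.5)

```text
time_s: 4.53
eef_pos: [545.5, 107.0, 46.1]
orientation: [[-0.016, 1.0, -0.003], [1.0, 0.016, -0.0], [-0.0, -0.003, -1.0]]
ft_force: [-0.6, -0.7, -0.8]
width: 47.2
grip_force: 0.0
```

Request:
carry_out(motion=[[[0,0,0,0],[0,0,0,0],[0,0,0,0],[0,0,0,0],[0,0,0,0],[0,0,0,0]]], fingers=0, force=40)

```text
time_s: 5.28
eef_pos: [546.9, 107.2, 47.9]
orientation: [[-0.016, 1.0, 0.001], [1.0, 0.016, 0.0], [0.0, 0.001, -1.0]]
ft_force: [0.3, 0.7, 3.2]
width: 22.6
grip_force: 40.0
```

Width of 22.6 mm means the fingertips have closed on the hub, not the 14 mm bar. I'll regrip higher.

Request:
carry_out(motion=[[[0,0,0,0],[0,0,0,0],[0,0,-0.5,0],[0,0,-0.5,0],[0,0,0,0]]], fingers=0.4)

```text
time_s: 5.9
eef_pos: [547.1, 107.2, 58.1]
orientation: [[-0.016, 1.0, 0.001], [1.0, 0.016, 0.0], [0.0, 0.001, -1.0]]
ft_force: [0.3, -1.0, 0.4]
width: 37.4
grip_force: 0.0
```

Request:
carry_out(motion=[[[0,0,0,0],[0,0,0,0],[0,0,0,0],[0,0,0,0],[0,0,0,0],[0,0,0,0]]], fingers=0, force=45)

```text
time_s: 6.65
eef_pos: [546.4, 107.1, 57.4]
orientation: [[-0.016, 1.0, -0.0], [1.0, 0.016, 0.0], [0.0, -0.0, -1.0]]
ft_force: [-0.3, -0.2, -0.4]
width: 13.4
grip_force: 45.0
```

Request:
carry_out(motion=[[[0,0,-0.5,0],[0,0,-1.0,0],[0,0,-1.0,0],[0,0,-1.0,0],[0,0,-0.5,0],[0,-1.0,0,0],[0,-1.0,0,0],[0,-1.0,0,0],[0,-1.0,0,0],[0,-1.0,0,0],[0,0,0,0],[0,0,0,0]]])

```text
time_s: 8.15
eef_pos: [497.1, 106.3, 97.7]
orientation: [[-0.016, 1.0, 0.001], [1.0, 0.016, 0.0], [0.0, 0.001, -1.0]]
ft_force: [-0.6, 0.2, -2.1]
width: 13.6
grip_force: 45.0
```

Run:
```python
from h import *
m,im=snap("wrist","w2");s=get_state()
print(s["time_s"],s["eef_pos"],s["ft_force"],s["width"])
np.save("pics/w2T.npy",np.array(m["world_from_camera"]))
c=im[130:320,200:400,::-1]
cv2.imwrite("pics/c3.png",cv2.resize(c,None,fx=3,fy=3,interpolation=cv2.INTER_CUBIC))
```

```text
8.2 [497.20216526 106.29337336  97.62048522] [ 0.04222418  0.06650781 -1.68301632] 13.817396902494734
```

View pics/c3.png

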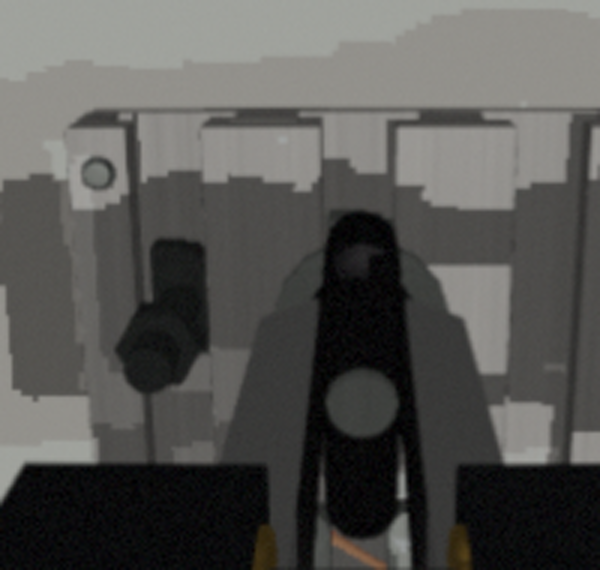

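The bolt hangs upright in the jaws. The bar spans crop columns 325-400, with the middle slot's mouth beneath it at columns 322-396.

Run:
```python
from h import *
m=camera_model("wrist"); P=lambda x,y,z:np.round(at(m,200+(x+.5)/3-.5,130+(y+.5)/3-.5,z),1)
for n,x,y,z in [("slL",322,140,28.5),("slR",396,140,28.5),("R3L",516,140,28.5),("R1R",204,140,28.5),("bar",362,213,117),("barL",325,255,117),("barR",400,255,117),("cap",362,403,125),("barBot",362,536,117)]: print(n,P(x,y,z))
```

```text
slL [487.1 133.2  28.5]
slR [506.1 133.5  28.5]
R3L [536.8 134.   28.5]
R1R [456.9 132.8  28.5]
bar [497.1 139.3 117. ]
barL [491.  131.8 117. ]
barR [503.7 132.  117. ]
cap [497.6 108.1 125. ]
barBot [498.1  76.6 117. ]
```

Request:
carry_out(motion=[[[0,0,0.5,0],[0,0,0.5,0],[0,0,0.5,0],[0,0,0.5,0],[0,0,0.5,0],[0,0,0.5,0],[0,0,0.5,0],[0,0,0.4,0],[0,0,0,0],[0,0,0,0]]])

```text
time_s: 9.45
eef_pos: [496.7, 106.3, 58.6]
orientation: [[-0.016, 1.0, 0.0], [1.0, 0.016, 0.0], [0.0, 0.0, -1.0]]
ft_force: [0.3, -0.8, -1.6]
width: 13.9
grip_force: 45.0
```

Request:
carry_out(motion=[[[-0.8,0,0,0],[-0.8,0,0,0],[-0.8,0,0,0],[-0.8,0,0,0],[-0.8,0,0,0],[-0.8,0,0,0],[-0.8,0,0,0],[-0.8,0,0,0],[-0.8,0,0,0],[-0.8,0,0,0],[0,0,0,0],[0,0,0,0]]])

```text
time_s: 10.95
eef_pos: [497.9, 26.4, 58.4]
orientation: [[-0.016, 1.0, -0.0], [1.0, 0.016, 0.0], [0.0, -0.0, -1.0]]
ft_force: [-0.6, -0.0, -2.4]
width: 13.9
grip_force: 45.0
```

Request:
carry_out(motion=[[[-0.2,0,0,0],[-0.2,0,0,0],[-0.2,0,0,0],[-0.2,0,0,0],[-0.1,0,0,0],[-0.1,0,0,0],[0,0,0,0]]])

```text
time_s: 11.82
eef_pos: [498.1, 16.3, 58.5]
orientation: [[-0.016, 1.0, 0.0], [1.0, 0.016, 0.0], [0.0, 0.0, -1.0]]
ft_force: [-0.5, -0.4, -2.2]
width: 13.8
grip_force: 45.0
```

Feel for the notch's inner end in 1 mm steps.

Request:
carry_out(motion=[[[-0.1,0,0,0],[-0.1,0,0,0],[-0.1,0,0,0],[0,0,0,0],[0,0,0,0]]])

```text
time_s: 12.45
eef_pos: [498.1, 13.3, 58.5]
orientation: [[-0.016, 1.0, 0.0], [1.0, 0.016, 0.0], [0.0, 0.0, -1.0]]
ft_force: [0.7, -0.6, -2.1]
width: 14.0
grip_force: 45.0
```

Request:
carry_out(motion=[[[-0.1,0,0,0],[0,0,0,0],[0,0,0,0]]])

```text
time_s: 12.82
eef_pos: [498.1, 12.4, 58.5]
orientation: [[-0.016, 1.0, 0.0], [1.0, 0.016, 0.0], [0.0, 0.0, -1.0]]
ft_force: [0.1, 0.9, -1.8]
width: 13.9
grip_force: 45.0
```

Request:
carry_out(motion=[[[-0.1,0,0,0],[0,0,0,0],[0,0,0,0]]])

```text
time_s: 13.2
eef_pos: [498.1, 12.0, 58.5]
orientation: [[-0.016, 1.0, 0.0], [1.0, 0.016, 0.001], [0.001, 0.0, -1.0]]
ft_force: [0.4, 4.6, -0.5]
width: 13.6
grip_force: 45.0
```

Request:
carry_out(motion=[[[0.25,0,0,0],[0,0,0.08,0],[0,0,0,8],[0,0,0,8],[0,0,0,8],[0,0,0,8],[0,0,0,8],[0,0,0,8],[0,0,0,8],[0,0,0,8],[0,0,0,0]]])

```text
time_s: 14.58
eef_pos: [499.3, 13.0, 57.9]
orientation: [[0.891, 0.455, 0.002], [0.455, -0.891, -0.001], [0.001, 0.002, -1.0]]
ft_force: [1.7, -0.7, -1.6]
width: 13.5
grip_force: 45.0
```

Run:
```python
from h import *
s=get_state();print(s["time_s"],s["eef_pos"],s["ft_force"],s["ft_torque"],s["width"],s["qpos"][5])
```

```text
14.575 [499.27607299  13.02637071  57.92572298] [ 1.74775604 -0.73843213 -1.59146372] [-0.17164433 -0.28642046  0.02068287] 13.45025840290139 0.9867758254568367
```

Request:
carry_out(motion=[[[0,0,0,8],[0,0,0,8],[0,0,0,8],[0,0,0,0],[0,0,0,0]]])

```text
time_s: 15.2
eef_pos: [499.5, 13.2, 58.0]
orientation: [[0.999, 0.055, 0.003], [0.055, -0.999, -0.001], [0.003, 0.001, -1.0]]
ft_force: [3.8, -1.3, -2.0]
width: 13.6
grip_force: 45.0
```

Run:
```python
from h import *
s=get_state();print(s["time_s"],s["eef_pos"],s["ft_force"],s["ft_torque"],s["width"],s["qpos"][5])
```

```text
15.2 [499.47762181  13.24868507  58.04661095] [ 3.78248835 -1.34913361 -1.98026772] [-0.34937812 -0.60674588 -0.00574689] 13.62432167979119 1.4043671346045872
```

Request:
carry_out(motion=[[[0.07,0,0,0],[0,0,0,8],[0,0,0,8],[0,0,0.03,8],[0,0,0.03,8],[0,0,0.03,8],[0,0,0.03,8],[0,0,0,8],[0,0,0,8],[0,0,0,0],[0,0,0,0]]])

```text
time_s: 16.58
eef_pos: [498.8, 12.5, 56.4]
orientation: [[0.486, -0.874, -0.0], [-0.874, -0.486, -0.003], [0.002, 0.001, -1.0]]
ft_force: [2.3, -4.3, -2.2]
width: 13.6
grip_force: 45.0
```

Run:
```python
from h import *
s=get_state();print(s["time_s"],s["eef_pos"],s["ft_force"],s["ft_torque"],s["width"],s["qpos"][5])
```

```text
16.575 [498.75745717  12.47901683  56.38896291] [ 2.31560048 -4.25010273 -2.23266799] [-1.0303498  -0.50775631  0.07970719] 13.61574391278087 2.523206054197626
```

Request:
carry_out(motion=[[[0,0,0,0],[0,0,0,0],[0,0,0,0],[0,0,-1.0,0],[0,0,-2.0,0],[0,0,-2.0,0],[0,0,0,-10],[0,0,0,-10],[0,0,0,-10],[0,0,0,-10],[0,0,0,-10],[0,0,0,-10]]], fingers=0.4)

```text
time_s: 18.08
eef_pos: [498.9, 13.9, 107.2]
orientation: [[1.0, -0.013, 0.001], [-0.013, -1.0, 0.0], [0.001, -0.0, -1.0]]
ft_force: [-0.8, 0.4, -0.0]
width: 37.5
grip_force: 0.0
```

Request:
carry_out(motion=[[[0,0,0,-10],[0,0,0,-10],[0,0,0,-10],[0,0,0,-10],[0,0,0,-10],[0,0,0,-10],[0,0,0,-10],[0,0,0,-10],[0,0,0,-10],[0,0,0,-10],[0,0,0,-10],[0,0,0,-10]]])

```text
time_s: 19.58
eef_pos: [498.9, 14.0, 107.2]
orientation: [[-0.489, 0.872, 0.001], [0.872, 0.489, 0.0], [-0.0, 0.001, -1.0]]
ft_force: [0.8, 0.2, -0.8]
width: 37.7
grip_force: 0.0
```

Run:
```python
from h import *
import json
out={}
for n in("top","wrist"):
    m,im=snap(n,n+"5"); np.save("pics/%s5T.npy"%n,m["world_from_camera"])
    if n=="top": c=im[160:240,300:400]
    else: c=im
    cv2.imwrite("pics/%sc5.png"%n,cv2.resize(c[:,:,::-1],None,fx=6 if n=="top" else 1.25,fy=6 if n=="top" else 1.25,interpolation=cv2.INTER_CUBIC))
s=get_state();print(s["time_s"],s["eef_pos"],s["orientation"],s["qpos"][5])
```

```text
19.675 [498.91343997  13.91040086 107.10746867] [[-4.83743578e-01  8.75209551e-01  6.27198821e-04]
 [ 8.75209753e-01  4.83743604e-01  1.19694684e-04]
 [-1.98645487e-04  6.06832060e-04 -9.99999796e-01]] -0.6168027800597551
```

View pics/wristc5.png

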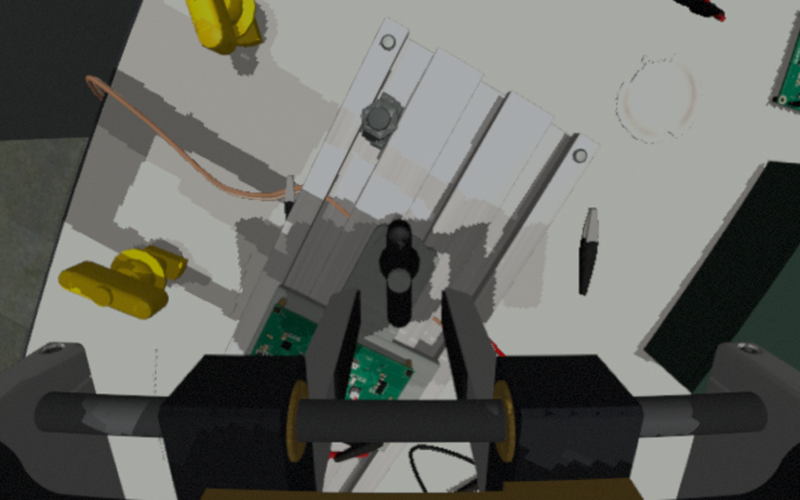

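The knob bar lies in line with the jaws, from (399,222) to (399,326) in the enlarged view with its cap at (399,279). The spare still stands at (380,118). I'll compute the knob centre against home.

Run:
```python
from h import *
m=camera_model("wrist"); P=lambda x,y,z:np.round(at(m,(x+.5)/1.25-.5,(y+.5)/1.25-.5,z),1)
a,b=P(399,221,75.5),P(399,327,75.5); print(a,b,(a+b)/2,np.linalg.norm(a-b),P(399,279,83))
```

```text
[482.5  44.   75.5] [511.8  -9.2  75.5] [497.15  17.4   75.5 ] 60.73491582277859 [496.7  18.3  83. ]
```

Request:
carry_out(motion=[[[0.25,0,1.0,0],[0,0,1.0,0],[0,0,1.0,0],[0,0,1.0,0],[0,0,0.6,0],[0,0,0.5,0],[0,0,0,0],[0,0,0,0]]])

```text
time_s: 20.68
eef_pos: [497.9, 16.0, 55.7]
orientation: [[-0.484, 0.875, 0.001], [0.875, 0.484, 0.0], [-0.0, 0.001, -1.0]]
ft_force: [-0.4, -0.3, -0.6]
width: 37.3
grip_force: 0.0
```

Request:
carry_out(motion=[[[0,0,0,0],[0,0,0,0],[0,0,0,0],[0,0,0,0],[0,0,0,0],[0,0,0,0]]], fingers=0, force=45)

```text
time_s: 21.42
eef_pos: [497.5, 16.0, 55.5]
orientation: [[-0.484, 0.875, -0.0], [0.875, 0.484, 0.0], [0.0, -0.0, -1.0]]
ft_force: [0.3, -1.2, 0.5]
width: 13.9
grip_force: 44.9
```

Request:
carry_out(motion=[[[-0.09,-0.05,0,0],[-0.09,-0.05,0,0],[0,0,0,0],[0,0,0,0]]])

```text
time_s: 21.92
eef_pos: [497.5, 15.1, 55.5]
orientation: [[-0.483, 0.876, 0.0], [0.876, 0.483, 0.002], [0.002, 0.001, -1.0]]
ft_force: [0.0, 4.7, 3.1]
width: 13.8
grip_force: 44.9
```

Request:
carry_out(motion=[[[-0.09,-0.05,0,0],[0,0,0,0],[0,0,0,0]]])

```text
time_s: 22.3
eef_pos: [497.5, 14.3, 55.4]
orientation: [[-0.483, 0.876, -0.0], [0.876, 0.483, 0.003], [0.002, 0.001, -1.0]]
ft_force: [-0.4, 5.6, 1.9]
width: 13.5
grip_force: 44.9
```

Request:
carry_out(motion=[[[-0.09,-0.05,0,0],[0,0,0,0],[0,0,0,0]]])

```text
time_s: 22.68
eef_pos: [497.5, 13.3, 55.5]
orientation: [[-0.483, 0.876, -0.0], [0.876, 0.483, 0.003], [0.002, 0.001, -1.0]]
ft_force: [-0.6, 5.7, 1.7]
width: 13.4
grip_force: 44.9
```

Request:
carry_out(motion=[[[-0.09,-0.05,0,0],[0,0,0,0],[0,0,0,0]]])

```text
time_s: 23.05
eef_pos: [497.5, 12.2, 55.5]
orientation: [[-0.483, 0.876, 0.0], [0.876, 0.483, 0.003], [0.002, 0.001, -1.0]]
ft_force: [-0.6, 6.1, 1.4]
width: 13.5
grip_force: 44.9
```

Request:
carry_out(motion=[[[-0.09,-0.05,0,0],[0,0,0,0],[0,0,0,0]]])

```text
time_s: 23.42
eef_pos: [497.5, 11.2, 55.4]
orientation: [[-0.483, 0.876, 0.0], [0.876, 0.483, 0.003], [0.002, 0.001, -1.0]]
ft_force: [0.4, 5.6, 1.9]
width: 13.7
grip_force: 44.9
```

Request:
carry_out(motion=[[[-0.09,-0.05,0,0],[0,0,0,0],[0,0,0,0]]])

```text
time_s: 23.8
eef_pos: [497.6, 10.6, 55.5]
orientation: [[-0.483, 0.876, 0.0], [0.876, 0.483, 0.003], [0.003, 0.002, -1.0]]
ft_force: [-1.0, 7.1, 2.0]
width: 13.7
grip_force: 44.9
```

Request:
carry_out(motion=[[[-0.09,-0.05,0,0],[0,0,0,0],[0,0,0,0]]])

```text
time_s: 24.18
eef_pos: [497.5, 10.4, 55.5]
orientation: [[-0.482, 0.876, 0.0], [0.876, 0.482, 0.005], [0.004, 0.003, -1.0]]
ft_force: [-0.4, 9.6, 1.8]
width: 13.7
grip_force: 44.9
```

Request:
carry_out(motion=[[[0.09,0.05,-0.05,0],[0.09,0.05,0,0],[0.09,0.05,0,0],[0.09,0.05,0,0],[0,0,0,0],[0,0,0,0]]])

```text
time_s: 24.92
eef_pos: [497.4, 11.4, 55.7]
orientation: [[-0.484, 0.875, -0.0], [0.875, 0.484, -0.001], [-0.0, -0.001, -1.0]]
ft_force: [1.0, 0.1, -5.8]
width: 13.3
grip_force: 44.9
```

Request:
carry_out(motion=[[[0.09,0.05,0.03,0],[0.09,0.05,0,0],[0,0,0,0],[0,0,0,0]]])

```text
time_s: 25.42
eef_pos: [497.5, 13.5, 55.8]
orientation: [[-0.484, 0.875, -0.0], [0.875, 0.484, -0.001], [-0.001, -0.001, -1.0]]
ft_force: [-0.8, -3.6, -1.6]
width: 13.5
grip_force: 44.9
```

Request:
carry_out(motion=[[[0,0,0.02,6],[0,0,0.02,6],[0,0,0.02,6],[0,0,0.02,6],[0,0,0,6],[0,0,0,6],[0,0,0,6],[0,0,0,0]]])

```text
time_s: 26.42
eef_pos: [498.4, 13.6, 55.5]
orientation: [[0.225, 0.974, 0.002], [0.974, -0.225, -0.001], [-0.0, 0.002, -1.0]]
ft_force: [0.5, -4.6, 1.7]
width: 14.0
grip_force: 44.9
```

```bash
cat > st.py <<'E'
from h import *
s=get_state();print(s["time_s"],*[np.round(s[k],2) for k in("eef_pos","ft_force","ft_torque","width")],s["qpos"][5], np.degrees(np.arctan2(s["orientation"][1][0],s["orientation"][0][0])))
E
python3 st.py
```

```text
26.425 [498.44  13.6   55.52] [ 0.51 -4.63  1.71] [-1.04  0.13 -0.01] 14.01 0.11487205968479887 77.0113639230428
```

Request:
carry_out(motion=[[[0,0,0,5],[0,0,0,5],[0,0,0,5],[0,0,0,5],[0,0,0,0]]])

```text
time_s: 27.05
eef_pos: [498.8, 13.4, 55.5]
orientation: [[0.544, 0.839, 0.003], [0.839, -0.544, -0.001], [0.001, 0.003, -1.0]]
ft_force: [-0.1, -5.6, 1.7]
width: 13.9
grip_force: 45.0
```

```bash
python3 st.py
```

```text
27.05 [498.79  13.41  55.47] [-0.11 -5.58  1.73] [-1.18 -0.03 -0.01] 13.86 0.4635502646087928 57.044199920996626
```

Request:
carry_out(motion=[[[0,0,0,5],[0,0,0,5],[0,0,0,5],[0,0,0,5],[0,0,0,0]]])

```text
time_s: 27.68
eef_pos: [499.0, 13.1, 55.4]
orientation: [[0.798, 0.603, 0.003], [0.603, -0.798, -0.002], [0.001, 0.003, -1.0]]
ft_force: [0.5, -6.6, 0.1]
width: 13.5
grip_force: 45.0
```

```bash
python3 st.py
```

```text
27.675 [499.02  13.07  55.4 ] [ 0.52 -6.63  0.11] [-1.38 -0.14 -0.  ] 13.5 0.8126633507217274 37.05844503877154
```

Request:
carry_out(motion=[[[0,0,0,5],[0,0,0,5],[0,0,0,5],[0,0,0,5],[0,0,0,0]]])

```text
time_s: 28.3
eef_pos: [499.1, 12.7, 55.4]
orientation: [[0.956, 0.294, 0.003], [0.294, -0.956, -0.002], [0.002, 0.003, -1.0]]
ft_force: [0.7, -6.6, -1.6]
width: 13.3
grip_force: 45.0
```

```bash
python3 st.py
```

```text
28.3 [499.15  12.67  55.38] [ 0.69 -6.63 -1.64] [-1.56 -0.21  0.03] 13.28 1.1615767944521969 17.086089980467857
```

Request:
carry_out(motion=[[[0,0,0.03,5],[0,0,0.03,5],[0,0,0,5],[0,0,0,5],[0,0,0,0]]])

```text
time_s: 28.92
eef_pos: [499.2, 12.3, 55.4]
orientation: [[0.999, -0.05, 0.003], [-0.05, -0.999, -0.003], [0.004, 0.003, -1.0]]
ft_force: [-0.2, -7.2, 3.8]
width: 13.6
grip_force: 45.0
```

```bash
python3 st.py
```

```text
28.925 [499.2   12.29  55.35] [-0.2  -7.17  3.77] [-1.81  0.09  0.07] 13.58 1.5105781737199873 -2.882660497951391
```

Request:
carry_out(motion=[[[0,0,0,5],[0,0,0,5],[0,0,0,5],[0,0,0,5],[0,0,0,0]]])

```text
time_s: 29.55
eef_pos: [499.0, 12.0, 55.4]
orientation: [[0.921, -0.389, 0.003], [-0.389, -0.921, -0.004], [0.004, 0.002, -1.0]]
ft_force: [-1.1, -8.2, 3.4]
width: 13.5
grip_force: 45.0
```

```bash
python3 st.py
```

```text
29.55 [499.03  11.97  55.36] [-1.08 -8.24  3.35] [-1.92  0.19  0.08] 13.51 1.8595751547798776 -22.861692975889795
```

Request:
carry_out(motion=[[[0,0,0,5],[0,0,0,5],[0,0,0,5],[0,0,0,5],[0,0,0,0]]])

```text
time_s: 30.18
eef_pos: [498.8, 11.7, 55.3]
orientation: [[0.733, -0.68, 0.003], [-0.68, -0.733, -0.004], [0.005, 0.002, -1.0]]
ft_force: [-0.5, -9.5, 3.9]
width: 13.7
grip_force: 45.0
```

```bash
python3 st.py
```

```text
30.175 [498.8   11.7   55.33] [-0.52 -9.46  3.89] [-2.11  0.3   0.13] 13.67 2.208530020681158 -42.83674477771651
```

Request:
carry_out(motion=[[[0,0,0,5],[0,0,0,5],[0,0,0,5],[0,0,0,5],[0,0,0,0]]])

```text
time_s: 30.8
eef_pos: [498.5, 11.6, 55.3]
orientation: [[0.457, -0.89, 0.002], [-0.89, -0.457, -0.005], [0.005, 0.0, -1.0]]
ft_force: [-2.0, -9.8, 3.8]
width: 13.6
grip_force: 45.0
```

```bash
python3 st.py
```

```text
30.8 [498.46  11.55  55.33] [-1.97 -9.76  3.83] [-2.1   0.49  0.14] 13.63 2.557507743386219 -62.82337928954837
```

Request:
carry_out(motion=[[[0,0,0,0],[0,0,0,0],[0,0,0,0],[0,0,-1.0,0],[0,0,-2.0,0],[0,0,-2.0,0],[0,0,0,-10],[0,0,0,-10],[0,0,0,-10],[0,0,0,-10],[0,0,0,-10],[0,0,0,-10]]], fingers=0.4)

```text
time_s: 32.3
eef_pos: [497.6, 15.3, 104.9]
orientation: [[0.999, -0.048, 0.0], [-0.048, -0.999, 0.002], [0.0, -0.002, -1.0]]
ft_force: [1.0, 0.6, -0.9]
width: 37.6
grip_force: 0.0
```

Request:
carry_out(motion=[[[0,0,0,-10],[0,0,0,-10],[0,0,0,-10],[0,0,0,-10],[0,0,0,-10],[0,0,0,-10],[0,0,0,-10],[0,0,0,-10],[0,0,0,-10],[0,0,0,-10],[0,0,0,-10],[0,0,0,-10]]])

```text
time_s: 33.8
eef_pos: [497.6, 15.3, 104.9]
orientation: [[-0.458, 0.889, 0.0], [0.889, 0.458, 0.002], [0.002, 0.002, -1.0]]
ft_force: [0.1, 0.6, 0.2]
width: 37.7
grip_force: 0.0
```

```bash
python3 - <<'E'
from h import *
m,im=snap("wrist","w6"); 
c=im[150:290,230:410,::-1]
cv2.imwrite("pics/c6.png",cv2.resize(c,None,fx=4.2,fy=4.2,interpolation=cv2.INTER_CUBIC))
E
python3 st.py
```

```text
33.85 [497.57  15.19 104.83] [-0.65  0.38  0.1 ] [-0.13  0.02 -0.  ] 37.54 -0.5916557819600357 117.46177994413463
```

View pics/c6.png

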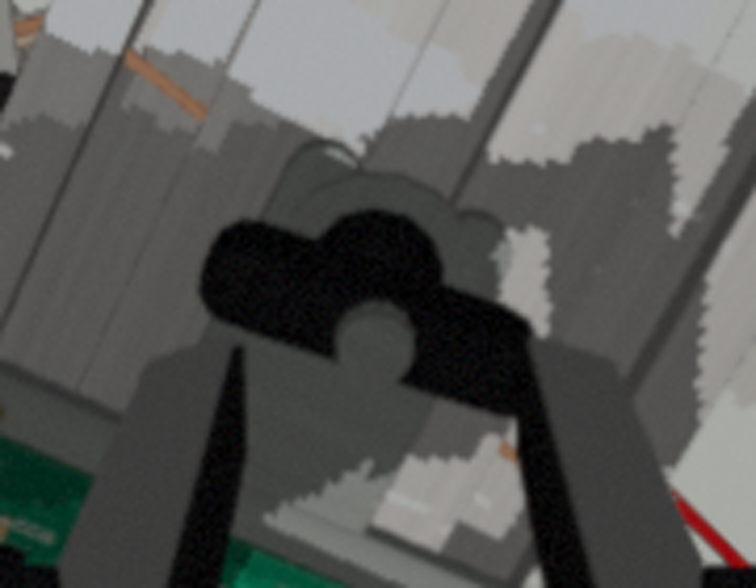

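The bar now lies at about 19° below the image horizontal, so it is not in line with the jaws. The washer edge is about flush with the prong tips, so the bolt sits at home. I'll compute the regrip.

Run:
```python
from h import *
m=camera_model("wrist"); P=lambda x,y,z:np.round(at(m,230+(x+.5)/4.2-.5,150+(y+.5)/4.2-.5,z),1)
R=np.array(get_state()["orientation"]);t=np.array(get_state()["eef_pos"])
for z in (72,75):
  c=P(365,316,z);l=P(203,269,z);print(z,c,l,2*np.linalg.norm(c-l),"tool:",R.T@(c-t))
a,b=P(245,222,75),P(520,318,75);a2,b2=P(215,318,75),P(500,412,75)
print([np.degrees(np.arctan2(*(q-p)[1::-1])) for p,q in((a,b),(a2,b2))],P(375,345,83))
w=P(375,172,40);print("washer far",w,"tips",P(325,140,36.5),P(480,212,36.5), "earL",P(265,220,36.5),"earR",P(503,250,36.5))
```

```text
72 [495.8  15.   72. ] [469.   10.1  72. ] 54.48853090330113 tool: [ 0.58937393 -1.70618723 32.83287371]
75 [495.4  15.9  75. ] [468.9  11.1  75. ] 53.8624173241417 tool: [ 1.57789237 -1.64205146 29.83475465]
[np.float64(7.277601286486037), np.float64(7.9649852910449095)] [497.7  15.   83. ]
washer far [489.8  29.9  40. ] tips [479.3  30.3  36.5] [511.1  31.3  36.5] earL [476.3  11.6  36.5] earR [518.4  26.8  36.5]
```

Request:
carry_out(motion=[[[0,0.06,0,-10],[0,0,0,-10],[0,0,0,-10],[0,0,0,-10],[0,0,0,-10],[0,0,0,-10],[0,0,0,-10],[0,0,1.2,0],[0,0,1.2,0],[0,0,1.2,0],[0,0,1.2,0],[0,0,0,0]]])

```text
time_s: 35.35
eef_pos: [497.1, 14.4, 54.9]
orientation: [[-0.993, -0.12, -0.003], [-0.12, 0.993, 0.0], [0.003, 0.001, -1.0]]
ft_force: [-0.4, 0.4, 0.0]
width: 37.5
grip_force: 0.0
```

Request:
carry_out(motion=[[[0,0,0,0],[0,0,0,0],[0,0,0,0],[0,0,0,0],[0,0,0,0],[0,0,0,0]]], fingers=0, force=55)

```text
time_s: 36.1
eef_pos: [498.8, 12.6, 56.7]
orientation: [[-0.993, -0.122, 0.001], [-0.122, 0.993, -0.003], [-0.001, -0.003, -1.0]]
ft_force: [0.4, -5.1, -0.0]
width: 13.4
grip_force: 55.0
```

```bash
python3 st.py
```

```text
36.1 [498.76  12.6   56.72] [ 0.42 -5.09 -0.03] [-0.98 -0.07  0.07] 13.4 -1.803255533603873 -172.99421955990465
```

Request:
carry_out(motion=[[[0,-0.15,0,0],[0,0,0,5],[0,0,0,5],[0,0,0,5],[0,0,0,0],[0,0,0,0]]])

```text
time_s: 36.85
eef_pos: [498.8, 12.4, 56.7]
orientation: [[-0.99, 0.139, 0.001], [0.139, 0.99, -0.001], [-0.001, -0.0, -1.0]]
ft_force: [0.7, -3.8, 3.8]
width: 13.6
grip_force: 55.0
```

```bash
python3 st.py
```

```text
36.85 [498.8   12.36  56.7 ] [ 0.68 -3.85  3.79] [-0.73 -0.03  0.09] 13.55 -1.5454905704057371 172.0153610518381
```

Request:
carry_out(motion=[[[0,0,0,5],[0,0,0,5],[0,0,0,5],[0,0,0,0],[0,0,0,0]]])

```text
time_s: 37.48
eef_pos: [498.8, 12.2, 56.7]
orientation: [[-0.921, 0.39, 0.001], [0.39, 0.921, -0.001], [-0.001, -0.0, -1.0]]
ft_force: [-0.1, -4.3, 4.8]
width: 13.4
grip_force: 55.0
```

```bash
python3 st.py
```

```text
37.475 [498.78  12.23  56.68] [-0.06 -4.32  4.76] [-1.11  0.03  0.09] 13.42 -1.2840596144435006 157.04596738717152
```

Request:
carry_out(motion=[[[0,0,0,5],[0,0,0,5],[0,0,0,5],[0,0,0,5],[0,0,0,5],[0,0,0,5],[0,0,0,0]]])

```text
time_s: 38.35
eef_pos: [498.6, 11.9, 56.6]
orientation: [[-0.602, 0.798, 0.001], [0.798, 0.602, -0.002], [-0.002, -0.0, -1.0]]
ft_force: [0.0, -6.2, 5.7]
width: 13.7
grip_force: 55.0
```

```bash
python3 st.py
```

```text
38.35 [498.58  11.93  56.64] [ 0.05 -6.22  5.72] [-1.32  0.09  0.17] 13.66 -0.7600098389563422 127.04632202131063
```

Request:
carry_out(motion=[[[0,0,0,5],[0,0,0,5],[0,0,0,5],[0,0,0,5],[0,0,0,0]]])

```text
time_s: 38.98
eef_pos: [498.4, 11.8, 56.6]
orientation: [[-0.293, 0.956, 0.0], [0.956, 0.293, -0.002], [-0.002, -0.0, -1.0]]
ft_force: [-1.5, -6.7, 5.6]
width: 13.7
grip_force: 55.0
```

```bash
python3 st.py
```

```text
38.975 [498.38  11.81  56.6 ] [-1.53 -6.67  5.55] [-1.39  0.13  0.17] 13.72 -0.4110063702925196 107.05706023963303
```

Request:
carry_out(motion=[[[0,0,0,5],[0,0,0,5],[0,0,0,5],[0,0,0,5],[0,0,0,0]]])

```text
time_s: 39.6
eef_pos: [498.1, 11.8, 56.6]
orientation: [[0.051, 0.999, -0.0], [0.999, -0.051, -0.002], [-0.002, -0.0, -1.0]]
ft_force: [-1.4, -6.6, 5.2]
width: 13.4
grip_force: 55.0
```

```bash
python3 st.py
```

```text
39.6 [498.12  11.77  56.58] [-1.44 -6.59  5.19] [-1.46  0.27  0.2 ] 13.45 -0.06205089081745486 87.07239147784955
```

Request:
carry_out(motion=[[[0,0,0,5],[0,0,0,5],[0,0,0,5],[0,0,0,5],[0,0,0,0]]])

```text
time_s: 40.22
eef_pos: [497.9, 11.8, 56.5]
orientation: [[0.389, 0.921, -0.001], [0.921, -0.389, -0.002], [-0.002, 0.0, -1.0]]
ft_force: [-1.2, -6.1, 6.1]
width: 13.6
grip_force: 55.0
```

```bash
python3 st.py
```

```text
40.225 [497.88  11.79  56.54] [-1.25 -6.07  6.06] [-1.45  0.28  0.26] 13.57 0.2869557894628344 67.08266168027212
```

Run:
```python
from h import *
m,im=snap("wrist","w7"); 
cv2.imwrite("pics/c7.png",cv2.resize(im[130:330,220:420,::-1],None,fx=3,fy=3,interpolation=cv2.INTER_CUBIC))
```

```text
(no output)
```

View pics/c7.png

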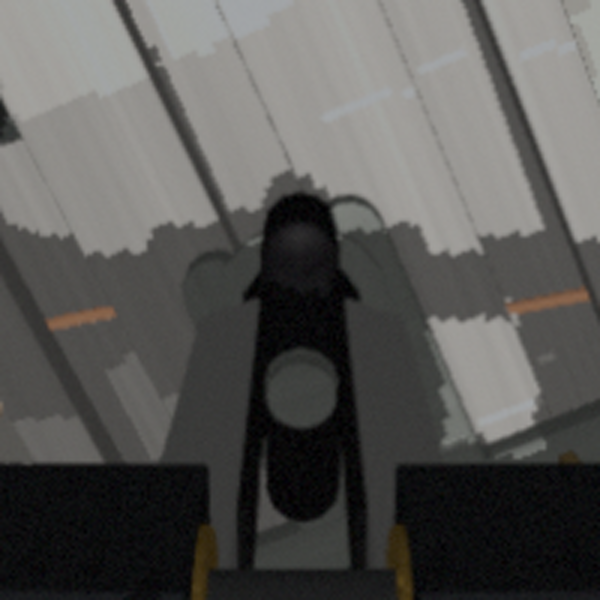

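Request:
carry_out(motion=[[[0,0,0,6],[0,0,0,6],[0,0,0,6],[0,0,0,6],[0,0,0,6],[0,0,0,0]]])

```text
time_s: 41.02
eef_pos: [499.5, 15.5, 56.7]
orientation: [[0.798, 0.603, 0.003], [0.603, -0.798, 0.005], [0.005, -0.002, -1.0]]
ft_force: [2.3, 4.3, 5.2]
width: 21.1
grip_force: 53.8
```

```bash
python3 st.py
```

```text
41.025 [499.49  15.47  56.75] [2.28 4.33 5.19] [ 0.84 -0.19  1.04] 21.11 0.8082715552382541 37.066871052373045
```

Request:
carry_out(motion=[[[0,0,0,-8],[0,0,0,-8],[0,0,0,-6],[0,0,0,0],[0,0,0,0]]])

```text
time_s: 41.65
eef_pos: [498.8, 14.0, 56.4]
orientation: [[0.517, 0.856, 0.001], [0.856, -0.517, 0.002], [0.002, -0.0, -1.0]]
ft_force: [1.7, 2.1, 4.4]
width: 14.1
grip_force: 54.9
```

```bash
python3 st.py
```

```text
41.65 [498.79  13.96  56.43] [1.68 2.12 4.37] [ 0.51 -0.24  0.69] 14.14 0.428184511853719 58.882404169373345
```

Request:
carry_out(motion=[[[0,0,-0.1,0],[0,0,-0.1,0],[0,0,0,0],[0,0,0,0]]])

```text
time_s: 42.15
eef_pos: [498.7, 13.9, 56.6]
orientation: [[0.517, 0.856, 0.0], [0.856, -0.517, 0.002], [0.002, -0.001, -1.0]]
ft_force: [5.1, 4.7, -10.7]
width: 13.9
grip_force: 54.9
```

```bash
python3 st.py
```

```text
42.15 [498.68  13.88  56.58] [  5.15   4.69 -10.66] [ 0.74 -0.93  0.65] 13.93 0.4280464984727124 58.869951555065654
```

Request:
carry_out(motion=[[[0,0,0.15,-4],[0,0,0,0],[0,0,0,0]]])

```text
time_s: 42.52
eef_pos: [498.7, 13.9, 56.5]
orientation: [[0.458, 0.889, 0.001], [0.889, -0.458, 0.003], [0.003, -0.001, -1.0]]
ft_force: [2.9, 4.3, 0.1]
width: 13.4
grip_force: 53.8
```

Request:
carry_out(motion=[[[0,0,0,0],[0,0,0,0],[0,0,0,0],[0,0,-1.0,0],[0,0,-2.0,0],[0,0,-2.0,0],[0,0,0,0]]], fingers=0.4)

```text
time_s: 43.4
eef_pos: [498.9, 12.3, 108.4]
orientation: [[0.455, 0.89, 0.002], [0.89, -0.455, -0.001], [0.0, 0.002, -1.0]]
ft_force: [-0.0, -0.4, 0.7]
width: 37.7
grip_force: 0.0
```

```bash
python3 - <<'E'
from h import *
m,im=snap("wrist","w8"); 
cv2.imwrite("pics/c8.png",cv2.resize(im[140:340,220:420,::-1],None,fx=3,fy=3,interpolation=cv2.INTER_CUBIC))
E
python3 st.py
```

```text
43.45 [498.09  12.39 107.34] [-0.04 -0.71 -1.31] [-0.06  0.06  0.  ] 37.43 0.35840079447045065 62.922182044967364
```

View pics/c8.png

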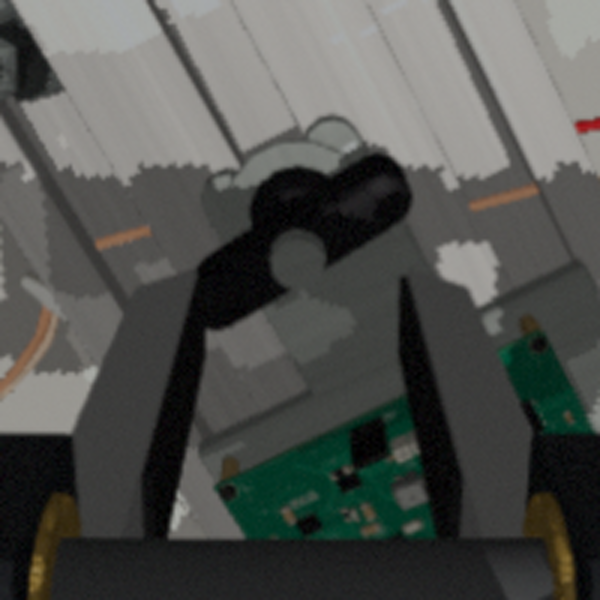

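The bar has settled at about 7°, the same angle as after the previous release. That fits over-tightening to the knob's 5 rad limit, then the clamp relaxing to about 3.0 rad, where thread drag holds it. This is past the 2.4 rad tight point. The clamped lift test held firmly, and the washer sits within about 1 mm of its home position. I'll retreat and check that it stays put.

Request:
carry_out(motion=[[[0,0,-2,0],[0,0,-2,0],[0,0,-2,0],[0,0,-2,0],[0,0,0,0],[0,0,0,0]]])

```text
time_s: 44.2
eef_pos: [497.3, 12.7, 185.5]
orientation: [[0.455, 0.89, -0.002], [0.89, -0.455, 0.0], [-0.001, -0.002, -1.0]]
ft_force: [0.6, 0.8, 0.0]
width: 37.6
grip_force: 0.0
```

```bash
python3 - <<'E'
from h import *
m,im=snap("scene","s9"); 
cv2.imwrite("pics/c9.png",cv2.resize(im[150:320,250:500,::-1],None,fx=3.2,fy=3.2,interpolation=cv2.INTER_CUBIC))
E
python3 st.py
```

```text
44.25 [497.23  12.77 185.35] [-0.52 -0.05 -0.  ] [-0.06  0.14 -0.02] 37.53 0.35819213003516825 62.92925388926316
```

View pics/c9.png

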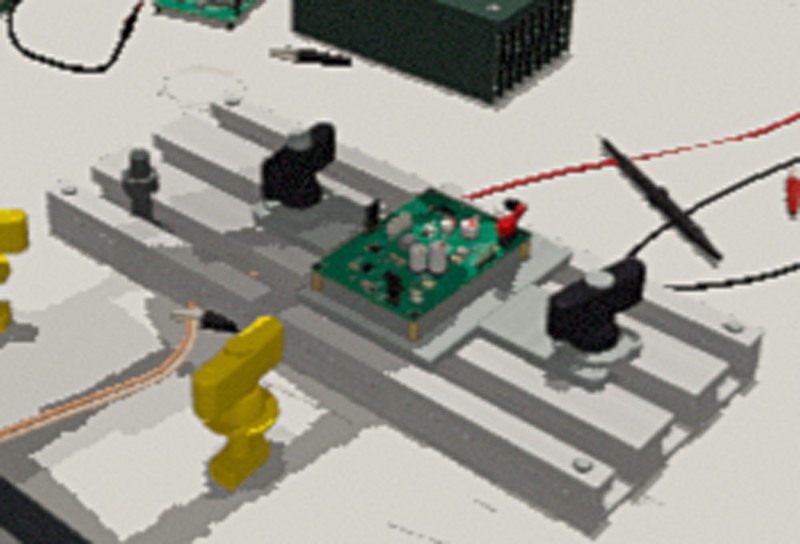

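The knob sits upright on the ear at (300,165), level with the already clamped one at (597,300). The spare stands at (140,180) and the board is undisturbed.

```bash
python3 -c "
from rig import *
print(hand_in())"
```

```text
the job is handed in; nothing more can be done
None
```

I've handed the job in: the T-bolt is in the mounting plate's notch, within about 1 mm of home by the last camera view, and the knob is turned clockwise past its tight point. I over-turned the knob to a hard stop and it sprang back on release. That the head is square and the knob still tight (about 3.0 rad) is inferred from turn angles and torque, as my firm lift test came before the spring-back. The spare is still standing and the board was not bumped.

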